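Lock a bench shaker's table with its ball-lock pin

TASK

Lock the shaker's sliding table so that the cups on it can be handled safely: take the push-button ball-lock pin out of the pin block, start it in the bracket at the shaker's left side, and slide the table gently by its near clamp bar until the hole in its lock plate, hidden inside the bracket, lines up - find it by feel, without forcing the table against the pin. Then press the pin's button, push the pin gently but fully home with its shoulder down on the bracket's bush, and let go so that its balls spring out underneath. Once it has locked, take its handle and pull lightly upward to prove that it holds, then let go of it; leave the plain pin and the things lying around where they are.

Things in the scene. Friction and masses are not known exactly. Their poses are not given: they have to be found in the camera images.
- lock_pin: ball-lock pin, 0.15 kg, upright in a bore of the pin block, 50 mm of lift frees it. Origin: centre of the shoulder's underside; z up along the pin. Ribbed black handle, 28 mm diameter, z = +5 to +38 mm (grip here from above), steel button on top. Steel shank 16 mm diameter down to z = -84 mm, the last 4 mm tapering to 12.4 mm; two balls stand 3 mm out of it, z = -53 to -47 mm.
- pin_button (a joint): travel of the pin's push button: 0 = out, 0.008 m = fully pressed. Its spring takes 2 N at first and 6 N at the end, up to twice that while the balls bear on something. The two balls follow it: at 0 they stand out and cannot pass a bore, fully pressed they are flush.
- button_top (a point): centre of the button's top face (14 mm diameter), on the pin's axis, 52 mm above the pin's origin with the button out, 44 mm when fully pressed. Closed fingertips pressing straight down here first push the button in, then the pin down; in a bore the balls drag on its wall, so a pin let go half-way stays there.
- pin_ball_a: one of the pin's two locking balls; its origin is that of the pin while the ball is out
- pin_ball_b: the other locking ball; its origin is that of the pin while the ball is out
- lock_bracket: fixed C-shaped steel clevis on the shaker's left (+y) side: upper lug with guide bush, 24 mm thick in all, 12 mm gap in which the table's 10 mm lock plate slides, lower lug 9 mm; both bores 17.2 mm wide; 52 mm free below. Origin: on the bench under the shaker's centre; x axis = the direction in which the table slides; z up.
- bracket_hole (a point): centre of the mouth of the bore, in the top face of the guide bush on the upper lug, 97 mm above the bench; axes as the bracket's. Pin origin above this point: 59 mm while its nose rests on the lock plate, 53 mm when the nose has dropped into the plate's hole and the balls rest on the bush, 0 when fully home (the balls then spring out 2 mm below the lower lug).
- shaker_table: aluminium table, 220 x 170 mm, with two rubber clamp bars and two cups. Slides along its x with 2.5 N friction, stays where left. Its lock plate is bolted in slots, so the plate's 18.5 mm hole has no exact place on the table: it starts 6 to 40 mm short (-x) of the bore. A pin standing in the bracket drops into it as it passes and stops the table. Origin: under its centre at bench height.
- clamp_bar (a point): grip point on the table's near clamp bar, moving with the table: bar 16 mm in diameter, lying along the table's y, its centre line 122 mm above the bench (this point is on it, 20 mm right of the bar's middle). 25 mm or more is free on either side for fingers that close along x.
- plain_pin: plain dowel pin with a round knob, 28 mm in diameter, no button; in the block's other bore; not needed. Origin: under its shoulder, z up.
- pin_block: fixed aluminium parking block, 50 x 126 x 40 mm high, two 18 mm bores 72 mm apart along its y; which pin stands in which bore varies. Origin: under its centre.
- coverslips: small card box, 30 x 52 x 22 mm, lying on the bench, a bystander. Origin: under its centre.
- dish: petri dish, 62 mm in diameter, 14 mm high, on the bench, a bystander. Origin: under its centre.
Things that resemble listed ones, but are neither listed nor needed, are in the scene too. Leave any green look-alike of the lock_pin alone.

How it is judged (in metres and radians):
On the way, in this order (a step that is already met when the one before it is completed fails the run):
1. the pin is fully home in the bracket, let go and locked: shoulder down on the guide bush, button out again (z of lock_pin in the frame of bracket_hole below 0.002 m and horizontal distance between lock_pin and bracket_hole below 0.004 m and angle between lock_pin's own z axis and vertical below 0.08 rad and value of joint pin_button below 0.002 m and contact force between the fingers and lock_pin below 0.5 N), for 0.2 s.
2. the locked pin is pulled upward so that its balls bear against the lower lug (contact force between any of pin_ball_a, pin_ball_b and lock_bracket above 1 N), for 0.1 s.
At the end, for the whole second after the job is handed in: The lock pin is through bracket and lock plate: shoulder within 2 mm of the guide bush's top, axis within 4 mm of the bore and 0.08 rad of vertical, button less than 2 mm pressed (balls out under the lower lug), pin and table at rest, pin let go (all of step 1 and linear speed of each of lock_pin, shaker_table below 0.01 m/s); the robot touches nothing.
It fails at once if the table's lock plate and the pin are forced against each other with more than 20 N (contact force between lock_pin and shaker_table above 20 N).
It fails at once if with its button pressed, the pin is rammed into the bracket with more than 35 N (value of joint pin_button above 0.004 m and contact force between lock_pin and lock_bracket above 35 N).
It fails at once if the locked pin is wrenched upward with more than 25 N on one of its balls (contact force between any of pin_ball_a, pin_ball_b and lock_bracket above 25 N).
It fails at once if the plain pin is moved more than 20 mm (distance of plain_pin from where it was at the start of the episode above 0.02 m).
It fails at once if the card box or the dish is moved more than 20 mm (distance of any of coverslips, dish from where it was at the start of the episode above 0.02 m).
It also fails if it takes over 72 s, if anything falls off the work surface, if the arm or the gripper's body presses on something with over 40 N, if the wrist force passes 120 N, or if a joint passes its speed limit or range.

ROBOT

A 6-joint arm with a two-finger parallel gripper is mounted at the origin on a cart in front of the work surface, level with it; the furniture and walls round the work are solid. World frame = base frame: x ahead of the robot, y to its left, z up, the work surface at z = 0. Lengths are in m, angles in degrees, forces in N, time in s.
With the tool pointing down it reaches from about 0.4 to 0.825 m from the base axis. Payload 7 kg.
Tool frame: the origin (TCP) lies on the centre line of the jaws, within the pads' length; the fingertips stand 22 mm ahead of it and the grasp point (between the pads) lies 3 mm ahead of it; z points along the fingers, y is the line along which they close (so a half turn about z gives the same grasp; the last joint's range is limited). The gripper opens to 88 mm and grips with 3 to 60 N. Pads are 19 mm wide; open, the fingers measure 130 mm over their backs; the gripper's body (78 mm by 193 mm) begins 47 mm behind the grasp point.
Start: joints at [-56.717, 20.546, 0.682, 0, -70.136, -16.507], TCP at [0.195, -0.646, 0.249] pointing down, gripper open.
Joint ranges: [-176.03, 176.03], [-82.01, 121.73], [-58.28, 71.71], [-173.87, 95.51], [-174.79, -0.11], [-173.66, 173.66]. Speed limits (degrees/s): [136.94, 136.94, 172.46, 180, 180, 180].

INTERFACE

Orientations are given as [roll, pitch, yaw] about the fixed x, y, z axes, in that order (R = Rz(yaw) Ry(pitch) Rx(roll)).
In Python, from plant import get_state, cams, r gives the robot as it stands.
- The arm moves only by the tool apply_moves, never from a script. Its argument "targets" is a list of rows, each an object with "dp": the shift along the world's x, y, z in m, a list of three; "yaw": the turn about the world's z in degrees. In form: [{"dp": [x, y, z], "yaw": yaw}, ...]. A call has 1 to 20 rows; each row is the pose to reach, as a shift and turn from the pose commanded when the call began; what a row does not reach only later rows make up. A row lasts 1/12 s, in which the tool goes at most 41.7 mm and 7.16 degrees, less where a joint would pass 70% of its speed; a pose out of reach is approached as far as the arm can. A call with a gripper value outside its range is refused whole. "grip" is the gripper command: -1 is fully open, 1 is shut, values between are in proportion, set as the call begins (left out, the last holds). The fingers move at their own pace and stop on an object; "squeeze" is the grip in N (left out, the last holds). Time passes only in rows, so rows that repeat a pose let the fingers close. It gives the time, the measured TCP pose, the force, the opening and the grip force at its end, in the units of the state.
- get_state(): the state, without advancing time (a new reading comes with each control period).
- cams.capture(name): name is "side" or "top"; returns a dict with "image" (400x640x3 uint8, red, green, blue), "range_z" (400x640 float32, m along the optical axis (not along the pixel's ray), 0 where there is no reading), "fx", "fy", "cx", "cy" (pixels), "R" (3x3) and "t" (3): a world point X has camera coordinates R X + t. Camera axes: x right, y down, z forward; pixel columns grow to the right and rows downward; lengths in m; the calibration is good to about 2 mm. A picture is of the moment at which its call begins.
- r.close_job(): hands the job in; it is judged then, once.
The state is a dict: "time_s": time; "joints": joint angles; "qd": joint speeds; "joint_torque": joint torques, N m; "tcp_pos": TCP position; "eef_rot": TCP orientation; "contact_force": force on the tool from outside, world axes, zero at the start; "moment": the same for the moment, N m; "gripper_width": finger opening in m; "gripper_force": force on a finger pad.
Only numpy, scipy, OpenCV 4.12 (cv2) and the standard library are available. Lean on these libraries where they do the work, as an engineer would, in place of code of your own. Each camera call takes 0.05 s, during which the arm holds its last target. There are 200 camera calls.

## Working session

There is one attempt and no reset: what is moved stays moved. The work goes in short steps, Python scripts to look and compute and a tool call to move; the robot and the scene stay as the last step left them, time stands still between calls to the robot, and variables do not carry over. Pictures are saved under pics/ and viewed, at most 10 in all, crops included, and the job is handed in when it is done.

Besides the shell and the picture viewer there is one more tool, called after "Request:" in YAML: its name, and indented under it one key for each argument. apply_moves: Moves the arm, as the interface text tells. Its arguments: {"type":"object","properties":{"targets":{"type":"array","items":{"type":"object","properties":{"dp":{"type":"array","items":{"type":"number"}},"yaw":{"type":"number"}}}},"grip":{"type":"number"},"squeeze":{"type":"number"}},"required":["targets"]}

```bash
ls; mkdir -p pics; python3 - <<'E'
from plant import get_state, cams, r
import cv2, numpy as np, pickle
print(get_state())
for n in ("top","side"):
    c=cams.capture(n); pickle.dump(c,open(n+'0.pkl','wb'))
    cv2.imwrite(f'pics/{n}0.png',c['image'][:,:,::-1]); print(n,c['fx'],c['cx'],c['cy'],c['R'].round(3).tolist(),c['t'])
E
```

```text
pics
{'time_s': 0.0, 'joints': array([-5.67162408e+01,  2.05914832e+01,  6.33370880e-01, -1.89847594e-02,
       -7.01372040e+01, -1.65056806e+01]), 'qd': array([ 0.01824353, -0.06400586, -0.01586452, -0.10059267,  0.09260935,
        0.01558383]), 'joint_torque': array([-1.72493870e-03, -5.82717276e+01,  2.93054259e+01,  6.99711174e+00,
        6.94550079e-03, -1.78028963e-04]), 'tcp_pos': array([ 0.19467001, -0.6458365 ,  0.24762264]), 'eef_rot': array([ 1.79903541e+02, -9.97139168e-03, -1.63228378e+02]), 'contact_force': array([-0.57832019,  0.53377395, -0.3527853 ]), 'moment': array([-0.01584134, -0.02094331, -0.03483868]), 'gripper_force': 0.0, 'gripper_width': 0.08743052874025475}
top 483.5143696190746 319.97889281377144 200.4987647765019 [[0.023, -1.0, 0.014], [-0.996, -0.025, -0.08], [0.081, -0.012, -0.997]] [0.07558325 0.48881942 1.46559834]
side 503.21762741000157 313.53957913366224 201.42560326706712 [[-0.946, -0.324, 0.002], [-0.187, 0.542, -0.82], [0.264, -0.776, -0.573]] [0.49010245 0.16312981 1.3906473 ]
```

View pics/top0.png

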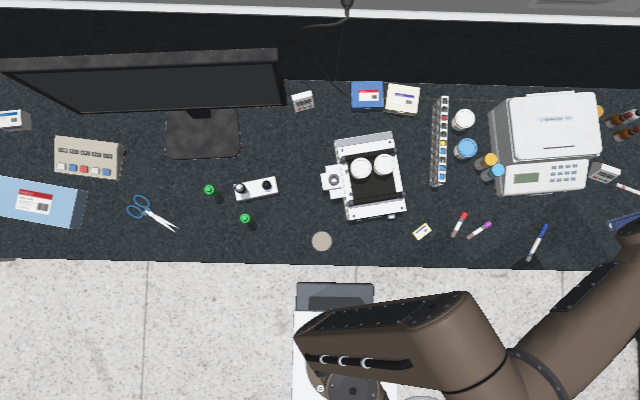

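View pics/side0.png

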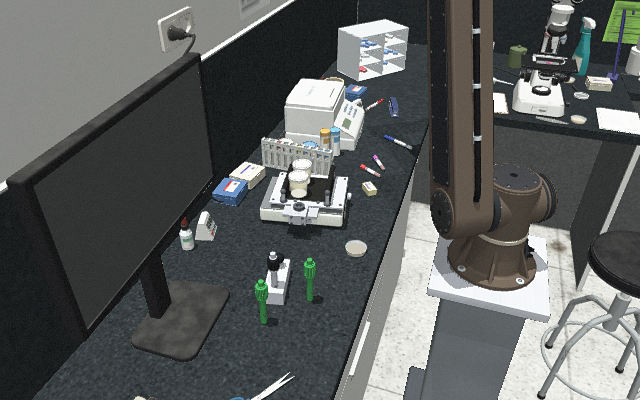

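The top view shows the pin block at (255,188) with pins near (240,187) and (266,185). The green look-alikes are at (209,189) and (245,218). The bracket is at (333,181) and the shaker at (370,178). In the side view the block is at (278,278) and the bracket at (300,212). Next I'll enlarge these areas and measure.

```bash
cat > h.py <<'E'
import numpy as np, cv2
def w(c,u,v,z=None):
    d=np.array([(u-c['cx'])/c['fx'],(v-c['cy'])/c['fy'],1.])
    R,t=np.array(c['R']),np.array(c['t']); o=-R.T@t; k=R.T@d
    s=(z-o[2])/k[2] if z is not None else c['range_z'][int(round(v)),int(round(u))]
    return o+s*k
def cloud(c):
    v,u=np.mgrid[:400,:640]; z=c['range_z']
    P=np.stack([(u-c['cx'])/c['fx']*z,(v-c['cy'])/c['fy']*z,z],-1)
    return (P-np.array(c['t']))@np.array(c['R'])
def proj(c,X):
    p=np.array(c['R'])@X+np.array(c['t']); return p[0]/p[2]*c['fx']+c['cx'],p[1]/p[2]*c['fy']+c['cy']
def crop(c,u0,v0,W,H,s): 
    return cv2.resize(c['image'][v0:v0+H,u0:u0+W,::-1],None,fx=s,fy=s,interpolation=cv2.INTER_CUBIC)
E
python3 - <<'E'
import pickle,cv2,numpy as np
from h import *
t=pickle.load(open('top0.pkl','rb')); s=pickle.load(open('side0.pkl','rb'))
m=np.vstack([np.hstack([crop(t,225,170,66,50,6),crop(t,315,128,100,75,4)[:300,:400]]),np.hstack([crop(s,240,240,66,50,6),crop(s,255,160,100,75,4)])])
cv2.imwrite('pics/m.png',m)
C=cloud(t)
for n,u,v in [('pinL',240,187),('pinR',266,185),('blk',253,189),('bench',300,200),('brk',333,181),('nearbar',375,212),('farbar',365,142)]:
    print(n,C[v,u].round(4), (C[v-2:v+3,u-2:u+3,2].round(3)).tolist())
E
```

```text
pinL [0.5094 0.3147 0.1427] [[0.14, 0.15, 0.14, 0.138, 0.124], [0.147, 0.144, 0.149, 0.138, 0.129], [0.142, 0.141, 0.143, 0.132, 0.132], [0.142, 0.144, 0.142, 0.138, 0.133], [0.143, 0.14, 0.132, 0.127, 0.13]]
pinR [0.5238 0.2481 0.0805] [[0.081, 0.08, 0.078, 0.078, 0.077], [0.08, 0.084, 0.081, 0.069, 0.076], [0.081, 0.082, 0.081, 0.077, 0.071], [0.079, 0.083, 0.078, 0.081, 0.073], [0.077, 0.079, 0.081, 0.074, 0.075]]
blk [0.5151 0.2912 0.0396] [[0.034, 0.039, 0.045, 0.039, 0.039], [0.039, 0.047, 0.038, 0.039, 0.039], [0.042, 0.042, 0.04, 0.039, 0.043], [0.037, 0.037, 0.038, 0.042, 0.037], [0.044, 0.039, 0.041, 0.042, 0.038]]
bench [0.488  0.149  0.0058] [[0.006, -0.003, 0.001, 0.002, 0.002], [0.0, -0.003, 0.005, 0.005, 0.001], [-0.003, -0.007, 0.006, -0.003, 0.001], [0.004, 0.002, -0.001, 0.005, -0.0], [0.002, -0.004, 0.003, 0.0, 0.003]]
brk [0.542  0.0505 0.0693] [[0.073, 0.076, 0.07, 0.073, 0.075], [0.07, 0.071, 0.069, 0.071, 0.071], [0.071, 0.071, 0.069, 0.069, 0.094], [0.097, 0.094, 0.096, 0.095, 0.098], [0.094, 0.096, 0.097, 0.099, 0.093]]
nearbar [ 0.4518 -0.0743  0.0831] [[0.082, 0.081, 0.083, 0.069, 0.082], [0.084, 0.081, 0.081, 0.078, 0.08], [0.078, 0.083, 0.083, 0.077, 0.085], [0.079, 0.078, 0.083, 0.079, 0.087], [0.079, 0.085, 0.086, 0.074, 0.077]]
farbar [ 0.6644 -0.0441  0.0583] [[0.057, 0.06, 0.06, 0.059, 0.059], [0.061, 0.06, 0.054, 0.056, 0.057], [0.061, 0.059, 0.058, 0.058, 0.063], [0.083, 0.082, 0.088, 0.084, 0.078], [0.082, 0.082, 0.076, 0.081, 0.075]]
```

View pics/m.png

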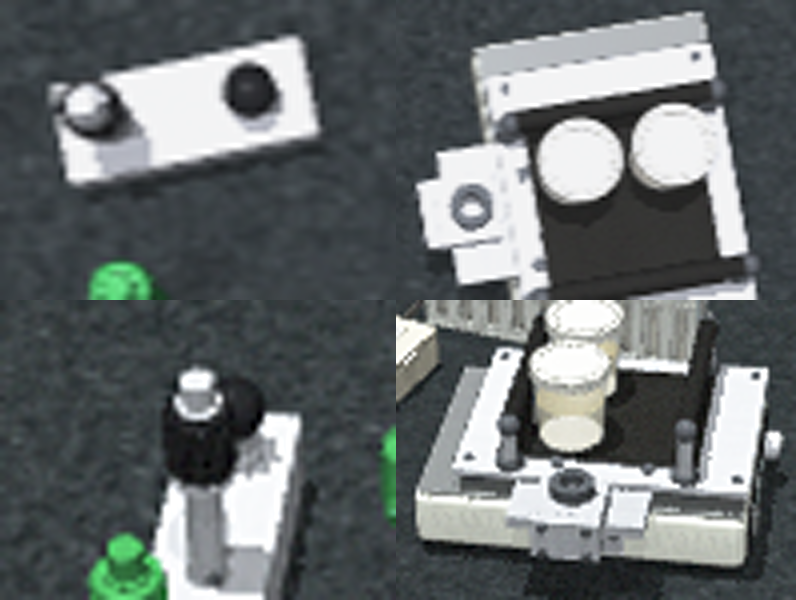

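The lock pin is the one at top (240,187): black handle, steel button on top, and a measured height of 0.143 against an expected 0.145. The other candidates don't fit. The pin at (266,185) has a plain knob 0.08 high, and the ones at (209,189) and (245,218) are green look-alikes. The bore mouth is near top (333.5,180) and side (299,206).

```bash
python3 - <<'E'
import pickle,cv2,numpy as np
from h import *
t=pickle.load(open('top0.pkl','rb')); s=pickle.load(open('side0.pkl','rb'))
def both(n,a,b,z):
    print(n,w(t,*a,z).round(4),w(s,*b,z).round(4))
both('button',(239.9,187.3),(272.8,253.3),.145)
both('bore',(333.4,179.7),(299,206.3),.097)
# block corners (z .04) in top crop/6
for p in [(52,88),(300,36),(318,132),(70,185)]: print('blk',w(t,225+p[0]/6,170+p[1]/6,.04).round(4))
# table corners / bars
def T(x,y): return 315+(x-396)/4,128+y/4
for n,p,z in [('nearbar L',(545,292),.122),('nearbar R',(748,268),.122),('far L',(515,125),.122),('far R',(716,92),.122)]:
    print(n,np.round(T(*p),1),w(t,*T(*p),z).round(4))
C=cloud(t); S=cloud(s)
# bush ring points from top cloud
for nm,Cc in (('t',C),('s',S)):
    def sel(x0,x1,y0,y1,z0,z1):
        m=(Cc[...,0]>x0)&(Cc[...,0]<x1)&(Cc[...,1]>y0)&(Cc[...,1]<y1)&(Cc[...,2]>z0)&(Cc[...,2]<z1); return Cc[m]
    a=sel(.40,.75,-.2,.12,.112,.25)
    b=a[a[:,2]>.135]; print(nm,'cups',b.min(0).round(3) if len(b) else 0,b.max(0).round(3) if len(b) else 0,np.percentile(b[:,2],[50,90,98]) if len(b) else 0)
    nb=a[(a[:,2]<.135)&(a[:,0]<.52)]
    if len(nb)>5: print(' nearbar fit',len(nb),np.polyfit(nb[:,1],nb[:,0],1),nb.min(0),nb.max(0))
    fb=a[(a[:,2]<.135)&(a[:,0]>.58)]
    if len(fb)>5: print(' farbar fit',len(fb),np.polyfit(fb[:,1],fb[:,0],1),fb.min(0),fb.max(0))
    for g,(u0,u1,v0,v1) in {'g1':(.42,.48,.26,.34),'g2':(.47,.56,.35,.42)}.items():
        q=sel(u0,u1,v0,v1,.05,.3); print(g,len(q),q.mean(0).round(3) if len(q) else'',q[:,2].max() if len(q) else '')
    p=sel(.49,.54,.29,.34,.1,.16); print('pin',len(p),p[p[:,2]>.138].mean(0).round(4),p[:,2].max())
E
```

```text
button [0.5083 0.3146 0.145 ] [0.5103 0.3216 0.145 ]
bore [0.5424 0.0505 0.097 ] [0.542  0.0584 0.097 ]
blk [0.5268 0.35   0.04  ]
blk [0.5564 0.2258 0.04  ]
blk [0.5079 0.2153 0.04  ]
blk [0.478  0.3391 0.04  ]
nearbar L [352.2 201. ] [ 0.4794 -0.0037  0.122 ]
nearbar R [403. 195.] [ 0.5002 -0.149   0.122 ]
far L [344.8 159.2] [0.5994 0.0201 0.122 ]
far R [395. 151.] [ 0.6272 -0.1246  0.122 ]
t cups [ 0.478 -0.119  0.135] [0.614 0.007 0.157] [0.14761885 0.15143977 0.1537663 ]
 nearbar fit 311 [-0.19164233  0.47579172] [ 0.46777046 -0.15403407  0.11726952] [0.51109742 0.00893713 0.13432685]
 farbar fit 288 [-0.18913755  0.60771241] [ 0.58326293 -0.12791272  0.1125239 ] [0.63933064 0.03368965 0.13049914]
g1 58 [0.427 0.301 0.124] 0.14109801036491784
g2 100 [0.501 0.405 0.118] 0.1406054338634626
pin 94 [0.5104 0.3197 0.1431] 0.14958645710308097
s cups [ 0.544 -0.117  0.136] [0.617 0.009 0.153] [0.14689565 0.14979302 0.15076165]
 nearbar fit 174 [-0.19017567  0.476731  ] [ 0.46996587 -0.15150975  0.11228123] [0.51438611 0.01297561 0.13454324]
 farbar fit 162 [-0.24271945  0.60409137] [ 0.58075941 -0.12436171  0.11260452] [0.63875287 0.03447103 0.13485152]
g1 172 [0.427 0.311 0.102] 0.13970785254685966
g2 246 [0.501 0.413 0.103] 0.13950082754520246
pin 196 [0.5107 0.3233 0.1438] 0.1476673853234661
```

Request:
apply_moves:
  targets:
    - {"dp": [0.3,0.3,0.05],"yaw": 84}
    - {"dp": [0.3,0.3,0.05],"yaw": 84}
    - {"dp": [0.3,0.3,0.05],"yaw": 84}
    - {"dp": [0.3,0.3,0.05],"yaw": 84}
    - {"dp": [0.3,0.3,0.05],"yaw": 84}
    - {"dp": [0.3,0.3,0.05],"yaw": 84}
    - {"dp": [0.3,0.3,0.05],"yaw": 84}
    - {"dp": [0.3,0.3,0.05],"yaw": 84}
    - {"dp": [0.3,0.3,0.05],"yaw": 84}
    - {"dp": [0.3,0.3,0.05],"yaw": 84}
    - {"dp": [0.316,0.966,0.05],"yaw": 84}
    - {"dp": [0.316,0.966,0.05],"yaw": 84}
    - {"dp": [0.316,0.966,0.05],"yaw": 84}
    - {"dp": [0.316,0.966,0.05],"yaw": 84}
    - {"dp": [0.316,0.966,0.05],"yaw": 84}
    - {"dp": [0.316,0.966,0.05],"yaw": 84}
    - {"dp": [0.316,0.966,0.05],"yaw": 84}
    - {"dp": [0.316,0.966,0.05],"yaw": 84}
    - {"dp": [0.316,0.966,0.05],"yaw": 84}
    - {"dp": [0.316,0.966,0.05],"yaw": 84}
  grip: 0.2

```text
time_s: 1.77
tcp_pos: [0.5012, 0.0647, 0.2981]
eef_rot: [-180.0, 0.0, -79.2]
contact_force: [0.8, 0.2, 0.3]
gripper_width: 0.035
gripper_force: 0.0
```

```bash
python3 - <<'E'
import numpy as np,cv2,pickle
from plant import cams
from h import *
t=cams.capture('top')
pickle.dump(t,open('top1.pkl','wb'))
# subpixel: bush dark blob and pin area, dump gray patches
g=cv2.cvtColor(t['image'],cv2.COLOR_RGB2GRAY)
print(g[172:189,325:343])
s=pickle.load(open('side0.pkl','rb')); g=cv2.cvtColor(s['image'],cv2.COLOR_RGB2GRAY)
print(g[199:214,290:310]); print(g[248:262,264:284])
E
```

```text
[[ 95  95  95  95  95  95  95  97 100 102 101 101 101 101 101 101 100 100]
 [ 92  94  93  94  94  95  95  94  94  97  98 100 100 100 101 100  99 100]
 [ 90  92  94  95  95  95  93  94  93  93  92  93  95  95  96  95  95  94]
 [ 88  89  91  94  95  94  93  94  94  93  93  91  91  91  90  90  90  88]
 [ 84  86  90  91  93  94  93  93  79  63  71  86  91  91  90  90  89  88]
 [ 81  83  86  88  90  92  93  76  98 124  95  74  92  90  90  89  89  89]
 [ 79  81  83  85  86  88  86  85 128 142 139 116  83  90  90  90  90  88]
 [114  84  78  80  81  84  88 109 139 177 171 111  81  90  90  89  88  88]
 [131 121  94  75  78  81  85  85 105 127 105  73  83  87  86  86  84  84]
 [128 131 134 124  98  77  78  81  82  76  80  86  85  85  83  83  82  81]
 [113 127 131 132 133 121  94  69  67  72  77  79  81  81  82  80  79  78]
 [ 78  99 116 126 126 126 129 133 124 102  76  60  67  74  76  78  75  73]
 [ 52  70  85  96 109 121 128 132 132 130 130 131 131 119 109 110 109 120]
 [ 59  49  48  59  78  93 106 119 124 126 125 124 124 125 131 131 126 123]
 [ 85  67  57  47  46  50  68  84  94 100 104 108 
[... 1942 characters left out ...]
  35  42
   62  55]
 [ 62  62  62  51  40  36 209 247 244 247 230  92  40  38  44  44  40  35
   31  56]
 [ 63  67  74  72  58  67 130 139 152 142 130 119 122  44  64  45  44  38
   36  37]
 [ 67  71  69  53  33 215 161 141 147 140 133 108 255  62  56  46  42  45
   31  25]
 [ 69  71  79  64  34 201 206 142 146 140 135 135 160  45  34  45  43  40
   31  21]
 [ 67  59  68  30  31 104 250 177 148 146 201 255 112  44  21  41  39  34
   28  14]
 [ 62  60  62  30  41  31 132 198 230 228 212  81  37  37  11  34  35  34
   26  11]
 [ 63  60  61  34  31  34  38  32  46  25  35  41  35  22  25  28  29  22
    5  92]
 [ 53  58  62  25  20  26  42  50  46  44  39  25  13  38  16  22  24  24
   23 224]]
```

Request:
apply_moves:
  targets:
    - {"dp": [0.01,0.255,-0.03],"yaw": 0}
    - {"dp": [0.01,0.255,-0.03],"yaw": 0}
    - {"dp": [0.01,0.255,-0.03],"yaw": 0}
    - {"dp": [0.01,0.255,-0.03],"yaw": 0}
    - {"dp": [0.01,0.255,-0.03],"yaw": 0}
    - {"dp": [0.01,0.255,-0.03],"yaw": 0}
    - {"dp": [0.01,0.255,-0.03],"yaw": 0}
    - {"dp": [0.01,0.255,-0.03],"yaw": 0}
    - {"dp": [0.01,0.255,-0.03],"yaw": 0}
  grip: -0.4

```text
time_s: 2.57
tcp_pos: [0.5115, 0.3179, 0.2672]
eef_rot: [179.9, -0.1, -79.2]
contact_force: [-0.8, -0.1, 0.2]
gripper_width: 0.0613
gripper_force: 0.0
```

Request:
apply_moves:
  targets:
    - {"dp": [0,0.002,-0.04],"yaw": 0}
    - {"dp": [0,0.002,-0.08],"yaw": 0}
    - {"dp": [0,0.002,-0.115],"yaw": 0}
    - {"dp": [0,0.002,-0.13],"yaw": 0}
    - {"dp": [0,0.002,-0.14],"yaw": 0}
    - {"dp": [0,0.002,-0.148],"yaw": 0}
    - {"dp": [0,0.002,-0.148],"yaw": 0}

```text
time_s: 3.15
tcp_pos: [0.5119, 0.3189, 0.1196]
eef_rot: [180.0, -0.0, -79.3]
contact_force: [-0.3, -0.3, -0.2]
gripper_width: 0.0616
gripper_force: 0.0
```

Request:
apply_moves:
  targets:
    - {"dp": [0,0,0],"yaw": 0}
    - {"dp": [0,0,0],"yaw": 0}
    - {"dp": [0,0,0],"yaw": 0}
    - {"dp": [0,0,0],"yaw": 0}
    - {"dp": [0,0,0],"yaw": 0}
    - {"dp": [0,0,0],"yaw": 0}
  grip: 1
  squeeze: 20

```text
time_s: 3.65
tcp_pos: [0.5119, 0.3199, 0.1205]
eef_rot: [-180.0, 0.0, -79.2]
contact_force: [-1.8, -1.0, 2.5]
gripper_width: 0.0276
gripper_force: 20.0
```

Request:
apply_moves:
  targets:
    - {"dp": [0,0,0.01],"yaw": 0}
    - {"dp": [0,0,0.02],"yaw": 0}
    - {"dp": [0,0,0.035],"yaw": 0}
    - {"dp": [0,0,0.055],"yaw": 0}
    - {"dp": [0,0,0.08],"yaw": 0}
    - {"dp": [0,0,0.12],"yaw": 0}
    - {"dp": [0,0,0.12],"yaw": 0}
    - {"dp": [0.031,-0.265,0.12],"yaw": 0}
    - {"dp": [0.031,-0.265,0.12],"yaw": 0}
    - {"dp": [0.031,-0.265,0.12],"yaw": 0}
    - {"dp": [0.031,-0.265,0.12],"yaw": 0}
    - {"dp": [0.031,-0.265,0.12],"yaw": 0}
    - {"dp": [0.031,-0.265,0.12],"yaw": 0}
    - {"dp": [0.031,-0.265,0.12],"yaw": 0}
    - {"dp": [0.031,-0.265,0.12],"yaw": 0}
    - {"dp": [0.031,-0.265,0.12],"yaw": 0}
    - {"dp": [0.031,-0.265,0.12],"yaw": 0}

```text
time_s: 5.07
tcp_pos: [0.543, 0.055, 0.2407]
eef_rot: [-180.0, 0.0, -79.2]
contact_force: [-0.3, 0.6, -2.7]
gripper_width: 0.0279
gripper_force: 20.0
```

```bash
python3 - <<'E'
import numpy as np,cv2,pickle
from plant import cams,get_state
from h import *
st=get_state(); print(st['tcp_pos'],st['eef_rot'],st['contact_force'],st['gripper_width'])
t=cams.capture('top'); s=cams.capture('side')
pickle.dump((t,s,st),open('c2.pkl','wb'))
cv2.imwrite('pics/c2.png',np.hstack([crop(s,255,120,80,110,5),crop(t,300,150,60,60,6)[:550]] if 0 else [crop(s,255,115,78,118,5)]))
print(proj(s,st['tcp_pos']))
E
```

```text
[0.54298882 0.0549602  0.24070489] [-1.79951340e+02  1.93475986e-02 -7.92478541e+01] [-0.25397451  0.59957031 -2.69305931] 0.027878559895913094
(np.float64(298.31484916423733), np.float64(162.03727569801552))
```

View pics/c2.png

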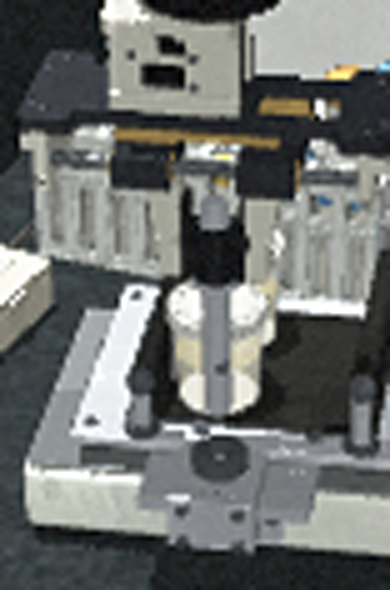

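The side view shows the pin gripped upright, with its nose at about (298.5,197.5). The bush centre is below it at about (299,206). I'll compare the two relative to each other, at subpixel level.

```bash
python3 - <<'E'
import numpy as np,cv2,pickle
from h import *
t,s,st=pickle.load(open('c2.pkl','rb')); p=st['tcp_pos']
np.set_printoptions(linewidth=200)
g=cv2.cvtColor(s['image'],cv2.COLOR_RGB2GRAY)
print(g[170:216,290:308])
for z in (.213,.179,.129,.097): print(z,proj(s,np.array([p[0],p[1],z])),proj(t,np.array([p[0],p[1],z])))
s0=pickle.load(open('side0.pkl','rb'));t0=pickle.load(open('top0.pkl','rb'))
g0=cv2.cvtColor(t0['image'],cv2.COLOR_RGB2GRAY); print(g0[172:189,325:343])
print(s['range_z'][170:216:2,290:308].round(3))
E
```

```text
[[ 80  25  37  80  28  11  28  33  29  20  13  26  26  14 167 158 160 163]
 [ 47  78 145 155  77  42  30  31  34  26  31  80  77  76 189 138 158 158]
 [167 255 223 167 137 140 116  86  83  89 140 132 169 255 241 200 222 207]
 [230 180 252 255 250 130 141 142 140 142 122 206 255 253 252 211 203 209]
 [254 228 251 253 255 158 129 132 133 135 112 227 254 250 249 248 219 249]
 [237 249 250 251 255 161 129 136 142 134 112 223 251 249 248 246 251 247]
 [247 246 248 251 255 163 126 137 138 131 113 230 252 250 248 239 232 245]
 [191 230 238 250 255 203 130 138 140 138 113 229 253 249 246 235 228 165]
 [241 248 233 249 252 180 128 135 139 134 114 216 237 237 207 243 205 137]
 [175 244 253 232 204 151 126 135 137 135 118 160 232 244 231 222 148 144]
 [169 166 158 216 214 140 130 134 141 135 122 171 174 169 158 160 157 173]
 [165 162 160 172 166 131 128 137 142 137 119 132 164 138 160 148 178 194]
 [163 183 179 172 176 136 126 133 143 137 122 132 168 153 184 208 196 200]
 [174 191 199 205 201 145 124 134 143 134 119 171 189 217 215 205 198 197]
 [184 191 193 200 209 153 128 138 141 135 120 187 
[... 6018 characters left out ...]
76 1.483 1.476 1.478 1.48  1.481]
 [1.483 1.469 1.459 1.46  1.441 1.443 1.446 1.446 1.45  1.454 1.445 1.448 1.435 1.442 1.473 1.471 1.474 1.474]
 [1.484 1.449 1.455 1.438 1.435 1.434 1.437 1.449 1.455 1.453 1.452 1.434 1.435 1.437 1.439 1.455 1.46  1.453]
 [1.448 1.451 1.449 1.44  1.432 1.425 1.438 1.424 1.427 1.427 1.428 1.431 1.434 1.441 1.445 1.444 1.441 1.445]
 [1.438 1.438 1.434 1.439 1.438 1.436 1.432 1.433 1.432 1.433 1.428 1.432 1.43  1.441 1.437 1.436 1.441 1.443]
 [1.434 1.427 1.43  1.431 1.429 1.43  1.435 1.43  1.427 1.43  1.43  1.434 1.43  1.434 1.435 1.433 1.431 1.454]
 [1.425 1.42  1.424 1.425 1.419 1.421 1.425 1.419 1.424 1.426 1.414 1.43  1.423 1.426 1.419 1.425 1.433 1.446]]
```

```bash
python3 - <<'E'
import numpy as np,cv2,pickle
from scipy.optimize import least_squares
from h import *
np.set_printoptions(linewidth=200)
t,s,st=pickle.load(open('c2.pkl','rb'));t0=pickle.load(open('top0.pkl','rb'));s0=pickle.load(open('side0.pkl','rb'))
C=cloud(s)
P=C[178:196,296:301].reshape(-1,3); P=P[(P[:,2]>.12)&(P[:,1]>.03)&(P[:,1]<.09)]
f=lambda q:np.hypot(P[:,0]-q[0],P[:,1]-q[1])-.008
q=least_squares(f,[.543,.055],loss='soft_l1',f_scale=.002).x; print('shank axis held',q,len(P),P[:,2].min())
# shank in block initially and handle via both
C0=cloud(s0)
for nm,rad,z0,z1 in (('shank0',.008,.05,.085),('handle0',.014,.1,.128)):
    m=(abs(C0[...,0]-.511)<.03)&(abs(C0[...,1]-.32)<.03)&(C0[...,2]>z0)&(C0[...,2]<z1); P=C0[m]
    f=lambda q:np.hypot(P[:,0]-q[0],P[:,1]-q[1])-rad
    print(nm,least_squares(f,[.511,.318],loss='soft_l1',f_scale=.002).x,len(P))
for nm,c in (('s',C0),('t',cloud(t0))):
    m=(np.hypot(c[...,0]-.543,c[...,1]-.053)<.03)&(abs(c[...,2]-.097)<.006); print(nm,'bush pts',m.sum(),c[m].mean(0))
    mask=(m*1); v,u=np.nonzero(m); print(u.min(),u.max(),v.min(),v.max())
g=cv2.cvtColor(t0['image'],cv2.COLOR_RGB2GRAY); print(g[179:197,230:252])
b=proj(t0,np.array([.512,.3199,.145])); print(b, proj(s0,np.array([.512,.3199,.145])))
# bush pixels -> world, side & top refined
print(w(t0,333.5,179.35,.097),w(s0,298.4,204.9,.097),w(s0,272.4,253,.145))
E
```

```text
shank axis held [0.54421856 0.0580551 ] 89 0.1369112178313695
shank0 [0.51276221 0.32004942] 70
handle0 [0.51197901 0.31998324] 107
s bush pts 69 [0.54525885 0.05345651 0.09544919]
293 304 202 210
t bush pts 78 [0.54430131 0.05270074 0.09669937]
323 338 174 185
[[ 69  68  70  63  57  61  65  71  71  70  69  66  63  62  55  56  64  68  66  62  65  69]
 [ 79  78  73  67  63  62  65  68  66  65  66  68  66  63  57  57  63  65  66  64  65 101]
 [ 81  77  69  64  63  63  63  61  59  58  64  70  70  66  59  62  99 151 174 204 236 243]
 [ 74  65  61  55  55  62  63  63  66  64  64  69 136 171 202 236 243 243 243 243 243 243]
 [ 62  61  62  61  64  67  61  54  68  74  67  89 173 233 243 243 243 243 243 243 243 243]
 [ 64  65  63 135 202 195 126  98 169 209 175 108  65 126 225 243 243 243 243 243 243 243]
 [ 60  64  63 132 168 131 121 221 242 240 225 179 118  64 116 223 243 243 243 243 243 243]
 [ 55  58  62 130 135 113 214 241 242 243 220 217 198  63  34 210 243 243 243 243 243 243]
 [ 56  60  65  94  91  63 210 242 243 243 223 144  91  41  32 113 222 243 243 243 243 243]
 [ 59  59  65  66  
[... 334 characters left out ...]
2 243 243]
 [ 61  65  69  68  97 217 233 169  77  29  25  33  31  42  71  82 107 139 150 223 243 243]
 [ 60  63  68  71  69 213 243 243 233 184 129  97  88  93 108 143 175 185 184 185 228 243]
 [ 59  59  66  69  68 213 243 243 243 243 226 183 184 179 179 185 184 184 182 181 228 243]
 [ 64  64  62  64  63 134 226 243 243 243 227 184 182 182 180 181 181 182 182 183 228 243]
 [ 77  73  74  69  66 136 226 243 243 243 225 179 180 180 182 184 183 184 184 184 228 243]]
(np.float64(238.07132254939572), np.float64(185.9551550505672)) (np.float64(272.41585812443884), np.float64(252.71425985730716))
[0.54348396 0.05025501 0.097     ] [0.5459962  0.05252788 0.097     ] [0.51163571 0.32086663 0.145     ]
```

Request:
apply_moves:
  targets:
    - {"dp": [0.001,-0.0043,-0.01],"yaw": 0}
    - {"dp": [0.001,-0.0043,-0.02],"yaw": 0}
    - {"dp": [0.001,-0.0043,-0.025],"yaw": 0}
    - {"dp": [0.001,-0.0043,-0.028],"yaw": 0}
    - {"dp": [0.001,-0.0043,-0.03],"yaw": 0}
    - {"dp": [0.001,-0.0043,-0.032],"yaw": 0}
    - {"dp": [0.001,-0.0043,-0.034],"yaw": 0}
    - {"dp": [0.001,-0.0043,-0.035],"yaw": 0}
    - {"dp": [0.001,-0.0043,-0.036],"yaw": 0}
    - {"dp": [0.001,-0.0043,-0.036],"yaw": 0}

```text
time_s: 6.0
tcp_pos: [0.5444, 0.0502, 0.2044]
eef_rot: [-179.9, -0.0, -79.2]
contact_force: [1.1, -2.3, 0.0]
gripper_width: 0.0276
gripper_force: 20.0
```

Request:
apply_moves:
  targets:
    - {"dp": [0,0,-0.002],"yaw": 0}
    - {"dp": [0,0,-0.004],"yaw": 0}
    - {"dp": [0,0,-0.006],"yaw": 0}
    - {"dp": [0,0,-0.008],"yaw": 0}
    - {"dp": [0,0,-0.01],"yaw": 0}
    - {"dp": [0,0,-0.01],"yaw": 0}

```text
time_s: 6.5
tcp_pos: [0.5439, 0.0505, 0.1935]
eef_rot: [180.0, 0.0, -79.2]
contact_force: [1.8, -2.0, -3.3]
gripper_width: 0.0272
gripper_force: 20.0
```

```bash
python3 - <<'E'
import numpy as np,cv2,pickle
from plant import cams,get_state
from h import *
st=get_state(); print(st['tcp_pos'],st['contact_force'],st['moment'])
s=cams.capture('side'); pickle.dump(s,open('s3.pkl','wb'))
cv2.imwrite('pics/s3.png',crop(s,265,130,70,90,6))
E
```

```text
[0.54391117 0.05050809 0.19354456] [ 1.83640754 -1.99387616 -3.27766148] [-0.86976411 -1.25272044  0.0046153 ]
```

View pics/s3.png

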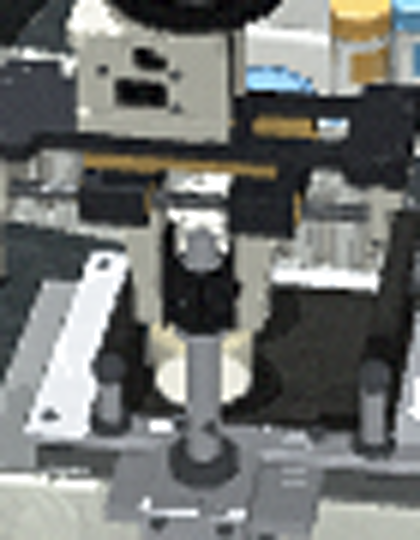

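The pin's nose is inside the bush: the shank enters the ring at crop (205,450), with a ball just above it. I'll ease the side load and lower it to the plate.

Request:
apply_moves:
  targets:
    - {"dp": [0.0005,-0.0005,-0.002],"yaw": 0}
    - {"dp": [0.0005,-0.0005,-0.004],"yaw": 0}
    - {"dp": [0.0005,-0.0005,-0.006],"yaw": 0}
    - {"dp": [0.0005,-0.0005,-0.007],"yaw": 0}
    - {"dp": [0.0005,-0.0005,-0.008],"yaw": 0}
    - {"dp": [0.0005,-0.0005,-0.008],"yaw": 0}

```text
time_s: 7.05
tcp_pos: [0.5442, 0.05, 0.1858]
eef_rot: [180.0, 0.0, -79.2]
contact_force: [2.4, -0.4, -3.2]
gripper_width: 0.0276
gripper_force: 20.0
```

Request:
apply_moves:
  targets:
    - {"dp": [0.0005,0,-0.001],"yaw": 0}
    - {"dp": [0.0005,0,-0.0015],"yaw": 0}
    - {"dp": [0.0005,0,-0.002],"yaw": 0}
    - {"dp": [0.0005,0,-0.002],"yaw": 0}

```text
time_s: 7.38
tcp_pos: [0.5446, 0.0499, 0.1838]
eef_rot: [180.0, 0.0, -79.2]
contact_force: [0.0, -0.3, -2.8]
gripper_width: 0.0278
gripper_force: 20.0
```

Request:
apply_moves:
  targets:
    - {"dp": [0,0,-0.0005],"yaw": 0}
    - {"dp": [0,0,-0.0005],"yaw": 0}
    - {"dp": [0,0,-0.0005],"yaw": 0}
    - {"dp": [0,0,-0.0005],"yaw": 0}
  grip: -0.2

```text
time_s: 7.72
tcp_pos: [0.545, 0.05, 0.1838]
eef_rot: [-180.0, 0.0, -79.2]
contact_force: [-0.4, -0.3, 0.3]
gripper_width: 0.0484
gripper_force: 0.0
```

Request:
apply_moves:
  targets:
    - {"dp": [0,0,0.03],"yaw": 0}
    - {"dp": [0,0,0.06],"yaw": 0}
    - {"dp": [0,0,0.09],"yaw": 0}
    - {"dp": [0,0,0.09],"yaw": 0}
    - {"dp": [-0.05,-0.13,0.09],"yaw": 0}
    - {"dp": [-0.05,-0.13,0.09],"yaw": 0}
    - {"dp": [-0.05,-0.13,0.09],"yaw": 0}
    - {"dp": [-0.05,-0.13,0.09],"yaw": 0}
    - {"dp": [-0.05,-0.13,0.09],"yaw": 0}
    - {"dp": [-0.05,-0.13,0.09],"yaw": 0}

```text
time_s: 8.55
tcp_pos: [0.4947, -0.0808, 0.2739]
eef_rot: [-179.9, 0.0, -79.3]
contact_force: [-0.7, -0.2, 0.4]
gripper_width: 0.0527
gripper_force: 0.0
```

```bash
python3 - <<'E'
import numpy as np,cv2,pickle
from plant import cams,get_state
from h import *
st=get_state(); print(st['tcp_pos'],st['eef_rot'],st['contact_force'],st['time_s'])
s=cams.capture('side'); t=cams.capture('top'); pickle.dump((s,t),open('c4.pkl','wb'))
for nm,c in (('t',cloud(t)),('s',cloud(s))):
    m=(np.hypot(c[...,0]-.5446,c[...,1]-.05)<.02)&(c[...,2]>.17); print(nm,m.sum(),c[m][:,2].max() if m.any() else '')
b=w(s,0,0,1)
g=cv2.cvtColor(s['image'],cv2.COLOR_RGB2GRAY); np.set_printoptions(linewidth=200); print(g[164:184,290:308]); print(proj(s,np.array([.5446,.05,.208])))
cv2.imwrite('pics/s4.png',np.hstack([crop(s,255,140,80,90,5),crop(t,325,120,80,90,5)]))
E
```

```text
[ 0.49469365 -0.08079535  0.27392461] [-1.79940475e+02  5.28115884e-03 -7.93372408e+01] [-0.69995764 -0.21476676  0.37624629] 8.55
t 0 
s 130 0.2095590127039698
[[ 42  35 184 229 254 173 249 248 247 248 248 247 247 249 248 248 249 249]
 [ 42  38 127 249 242 217 244 249 249 249 255 249 248 248 248 250 250 247]
 [ 45  39 116 202 255 183 236 255 255 255 255 255 249 249 249 239 242 218]
 [ 46  45 110 174 160 221 255 250 208 233 249 213 220 217 210 214 142 234]
 [ 42  37  24 157 178 179 203 188 231 236 223 238 241 246 215 174 200 164]
 [ 46  45  10  98 163 183 166 190 184 157 160 157 161 158 167 164 163 166]
 [ 43  33  41 153 158 231 227 254 232 239 231 205 196 172 173 162 166 193]
 [ 61  82 161 255 214 232 255 224 225 226 207 190 241 239 242 184 207 209]
 [193 255 237 209 255 245 221 227 231 229 180 255 250 248 235 195 217 204]
 [250 201 255 255 255 248 128 175 181 135 105 255 254 251 249 208 205 200]
 [255 244 255 255 255 230 131 130 139 135 111 169 255 254 250 249 223 169]
 [252 255 255 255 110 210 138 139 136 131 111  99  80 255 253 248 252 249]
 [255 255 255 188  38 246 186 142 145 137 118 149  32 143 255 240 232 245]
 [211 249 255 108  31  45 136 188 202 207  78  31  23  82 255 237 227 164]
 [255 255 255  83  18  27  31  28  32  34  37  25  17  71 216 247 204 134]
 [185 255 255 110  27  24  26  17  26  21  23  24  30  69 241 226 148 140]
 [175 174 182  88  29  21  34  25  27  20  30  26  13  49 165 156 159 176]
 [170 173 176  69  26  29  27  30  28  18  34  25  22  40 171 153 178 194]
 [160 183 193  69  27  18  39  29  22  23  33  27  17  42 190 210 196 199]
 [175 195 212  72  64  32  69  31  28  25  34  24  14  64 222 210 197 201]]
(np.float64(298.5769071195785), np.float64(171.4005428266609))
```

View pics/s4.png

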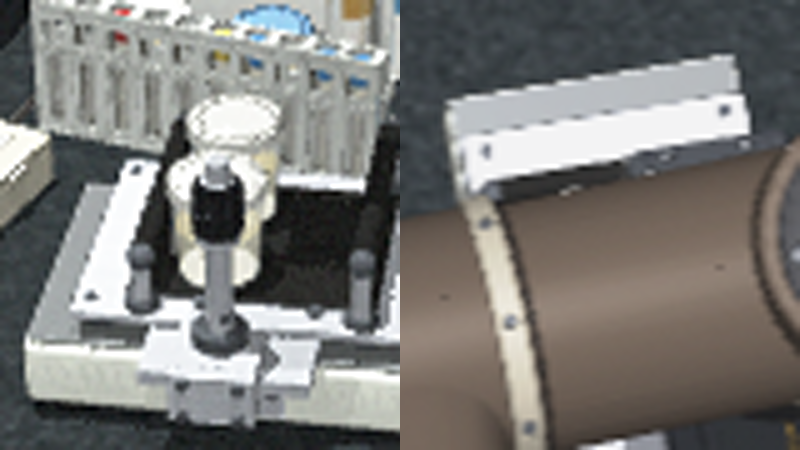

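The pin stands upright in the bush, with its nose on the plate (button top about 0.209, as expected). Next I'll grip the near clamp bar.

Request:
apply_moves:
  targets:
    - {"dp": [0.0005,-0.0155,-0.03],"yaw": 0}
    - {"dp": [0.0005,-0.0155,-0.065],"yaw": 0}
    - {"dp": [0.0005,-0.0155,-0.1],"yaw": 0}
    - {"dp": [0.0005,-0.0155,-0.125],"yaw": 0}
    - {"dp": [0.0005,-0.0155,-0.14],"yaw": 0}
    - {"dp": [0.0005,-0.0155,-0.148],"yaw": 0}
    - {"dp": [0.0005,-0.0155,-0.148],"yaw": 0}

```text
time_s: 9.23
tcp_pos: [0.4948, -0.0949, 0.1238]
eef_rot: [179.8, 0.0, -79.2]
contact_force: [-0.9, 1.3, 0.5]
gripper_width: 0.0527
gripper_force: 0.0
```

Request:
apply_moves:
  targets:
    - {"dp": [0,0,0],"yaw": 0}
    - {"dp": [0,0,0],"yaw": 0}
    - {"dp": [0,0,0],"yaw": 0}
  grip: 0.5
  squeeze: 4

```text
time_s: 9.48
tcp_pos: [0.4963, -0.0952, 0.1269]
eef_rot: [-179.9, -0.0, -79.2]
contact_force: [-0.1, -0.2, 0.0]
gripper_width: 0.0379
gripper_force: 0.0
```

Request:
apply_moves:
  targets:
    - {"dp": [0,0,0],"yaw": 0}
    - {"dp": [0,0,0],"yaw": 0}
    - {"dp": [0,0,0],"yaw": 0}
    - {"dp": [0,0,0],"yaw": 0}
    - {"dp": [0,0,0],"yaw": 0}
    - {"dp": [0,0,0],"yaw": 0}
  grip: 1

```text
time_s: 9.98
tcp_pos: [0.4952, -0.0956, 0.1259]
eef_rot: [180.0, -0.0, -79.2]
contact_force: [-2.2, 0.4, 4.8]
gripper_width: 0.016
gripper_force: 4.0
```

Request:
apply_moves:
  targets:
    - {"dp": [0.0005,0.0001,0],"yaw": 0}
    - {"dp": [0.001,0.0002,0],"yaw": 0}
    - {"dp": [0.0015,0.0003,0],"yaw": 0}
    - {"dp": [0.002,0.0004,0],"yaw": 0}
    - {"dp": [0.0025,0.0005,0],"yaw": 0}
    - {"dp": [0.003,0.0006,0],"yaw": 0}
    - {"dp": [0.0035,0.0007,0],"yaw": 0}
    - {"dp": [0.004,0.0008,0],"yaw": 0}

```text
time_s: 10.65
tcp_pos: [0.4992, -0.0949, 0.1259]
eef_rot: [180.0, -0.0, -79.2]
contact_force: [-3.8, 0.1, 5.3]
gripper_width: 0.0158
gripper_force: 4.0
```

Request:
apply_moves:
  targets:
    - {"dp": [0.0005,0.0001,0],"yaw": 0}
    - {"dp": [0.001,0.0002,0],"yaw": 0}
    - {"dp": [0.0015,0.0003,0],"yaw": 0}
    - {"dp": [0.002,0.0004,0],"yaw": 0}
    - {"dp": [0.0025,0.0005,0],"yaw": 0}
    - {"dp": [0.003,0.0006,0],"yaw": 0}

```text
time_s: 11.15
tcp_pos: [0.5023, -0.0943, 0.1259]
eef_rot: [180.0, -0.0, -79.2]
contact_force: [-2.7, 0.5, 6.4]
gripper_width: 0.0157
gripper_force: 4.0
```

Request:
apply_moves:
  targets:
    - {"dp": [0.0005,0.0001,0],"yaw": 0}
    - {"dp": [0.001,0.0002,0],"yaw": 0}
    - {"dp": [0.0015,0.0003,0],"yaw": 0}
    - {"dp": [0.002,0.0004,0],"yaw": 0}

```text
time_s: 11.48
tcp_pos: [0.5043, -0.0939, 0.1259]
eef_rot: [180.0, -0.0, -79.2]
contact_force: [-3.3, -1.1, 5.6]
gripper_width: 0.0156
gripper_force: 4.0
```

```bash
cat > pz.py <<'E'
import numpy as np
from plant import cams
from h import *
s=cams.capture('side'); c=cloud(s)
sub=s['image'][150:215,288:310].astype(int).sum(2); 
dark=(sub[:,5:16]<150).sum(1)>=7   # black handle rows
r=np.nonzero(dark)[0]+150
m=(np.hypot(c[...,0]-.546,c[...,1]-.052)<.012)&(c[...,2]>.15)
print('handle rows',r.min(),r.max(),len(r),'ztop',np.sort(c[m][:,2])[-12:].mean().round(4))
E
python3 pz.py
```

```text
handle rows 154 186 9 ztop 0.2058
```

Request:
apply_moves:
  targets:
    - {"dp": [0.0005,0.0001,0],"yaw": 0}
    - {"dp": [0.001,0.0002,0],"yaw": 0}
    - {"dp": [0.0015,0.0003,0],"yaw": 0}
    - {"dp": [0.002,0.0004,0],"yaw": 0}

```text
time_s: 11.87
tcp_pos: [0.5064, -0.0935, 0.1259]
eef_rot: [180.0, -0.0, -79.2]
contact_force: [-3.0, -0.5, 4.9]
gripper_width: 0.0155
gripper_force: 4.0
```

```bash
python3 pz.py
```

```text
handle rows 153 186 10 ztop 0.2048
```

Request:
apply_moves:
  targets:
    - {"dp": [0.0005,0.0001,0],"yaw": 0}
    - {"dp": [0.001,0.0002,0],"yaw": 0}
    - {"dp": [0.0015,0.0003,0],"yaw": 0}
    - {"dp": [0.002,0.0004,0],"yaw": 0}
    - {"dp": [0.0025,0.0005,0],"yaw": 0}

```text
time_s: 12.33
tcp_pos: [0.5089, -0.093, 0.1259]
eef_rot: [-180.0, -0.0, -79.2]
contact_force: [-2.6, -0.5, 5.4]
gripper_width: 0.0157
gripper_force: 4.0
```

```bash
python3 pz.py
```

```text
handle rows 153 189 12 ztop 0.2015
```

```bash
python3 - <<'E'
import numpy as np,cv2,pickle
from plant import cams
from h import *
s0=pickle.load(open('c4.pkl','rb'))[0]
s=cams.capture('side'); np.set_printoptions(linewidth=200)
for q in (s0,s): print(cv2.cvtColor(q['image'],cv2.COLOR_RGB2GRAY)[168:196,297:300].T)
E
```

```text
[[188 190 254 224 227 175 130 139 142 188  28  17  25  30  29  31  29  26  30  27  52 142 125 132 132 133 134 135]
 [231 184 232 225 231 181 139 136 145 202  32  26  27  28  22  28  27  23  22  20  60 146 137 144 140 141 135 138]
 [236 157 239 226 229 135 135 131 137 207  34  21  20  18  23  25  23  20  27  24  57 142 129 138 138 136 135 138]]
[[160 167 155 175 255 223 229 205 133 137 145 212  27  36  26  30  28  24  26  30  20  14  58 143 137 136 139 138]
 [177 169 164 188 254 233 226 125 126 129 134 202  31  23  18  31  16  14  18  30  23  21  53 144 135 139 139 135]
 [151 169 161 157 235 251 215 183 117 107 115  79  36  19  27  28  21  31  23  23  29  27  88 136 130 133 134 139]]
```

The pin dropped about 2 px (6 mm), so its nose is in the plate hole, and only friction was felt on the bar. I'll let go of the bar and go above the button with closed fingers.

Request:
apply_moves:
  targets:
    - {"dp": [0,0,0],"yaw": 0}
    - {"dp": [0,0,0],"yaw": 0}
    - {"dp": [0,0,0],"yaw": 0}
    - {"dp": [0,0,0],"yaw": 0}
    - {"dp": [0,0,0.03],"yaw": 0}
    - {"dp": [0,0,0.07],"yaw": 0}
    - {"dp": [0,0,0.11],"yaw": 0}
    - {"dp": [0,0,0.145],"yaw": 0}
    - {"dp": [0,0,0.145],"yaw": 0}
  grip: -0.2

```text
time_s: 13.18
tcp_pos: [0.5122, -0.0931, 0.2784]
eef_rot: [-179.3, -0.1, -79.2]
contact_force: [1.5, 0.2, 1.0]
gripper_width: 0.0526
gripper_force: 0.0
```

Request:
apply_moves:
  targets:
    - {"dp": [0.036,0.143,0],"yaw": 0}
    - {"dp": [0.036,0.143,0],"yaw": 0}
    - {"dp": [0.036,0.143,0],"yaw": 0}
    - {"dp": [0.036,0.143,0],"yaw": 0}
    - {"dp": [0.036,0.143,0],"yaw": 0}
    - {"dp": [0.036,0.143,0],"yaw": 0}
    - {"dp": [0.036,0.143,0],"yaw": 0}
    - {"dp": [0.036,0.143,0],"yaw": 0}
  grip: 1
  squeeze: 10

```text
time_s: 13.85
tcp_pos: [0.5446, 0.0494, 0.2705]
eef_rot: [180.0, -0.0, -79.3]
contact_force: [-0.1, 0.5, -0.3]
gripper_width: 0.005
gripper_force: 0.0
```

```bash
python3 - <<'E'
import numpy as np,cv2,pickle
from plant import cams,get_state
from h import *
st=get_state(); print(st['tcp_pos'],st['gripper_width'],st['contact_force'])
s=cams.capture('side'); t=cams.capture('top'); pickle.dump((s,t),open('c5.pkl','wb'))
cv2.imwrite('pics/s5.png',crop(s,255,120,80,105,5))
print(proj(s,st['tcp_pos']-[0,0,.022]),proj(s,np.array([.5446,.0499,.202])))
g=cv2.cvtColor(s['image'],cv2.COLOR_RGB2GRAY);np.set_printoptions(linewidth=200);print(g[172:194,288:310])
E
```

```text
[0.54460906 0.04941563 0.27047615] 0.0050171658955113696 [-0.13514071  0.49822506 -0.33085021]
(np.float64(298.42124571649026), np.float64(158.44941992080595)) (np.float64(298.6226941017296), np.float64(173.25004955930513))
[[252 252 251 249 250 249 252 253 255 255 254 229 233 239 170 198 193 171 170 182 166 156]
 [249 250 249 248 249 249 253 201 108 111 110 231 203 238 229 199 193 143 171 179 170 156]
 [249 248 248 248 248 251 236 122 124 127 118 192 254 253 211 188 171 165 254 252 251 250]
 [249 249 248 249 251 255 185 124 141 147 129 142 254 255 253 146 155 180 255 255 255 254]
 [249 249 249 250 255 255 171 122 137 143 133 113 130 165 231 157 157 175 234 231 255 255]
 [249 249 249 254 255  88 113 124 138 141 131 113  62 144 197 168 157  81   9  35  35  33]
 [237 238 230 255 153  21 120 129 140 140 136 125  68   9  78 207 161  68  22  22  26  45]
 [243 233 237 184  26  14  63 100 142 141 140  74  15  20  59 242 203  67  30  30  35  35]
 [175 145 212 194  35  18  14  12  40  17  17  15  23  15  70 242 238  66  26  33  36  28]
 [158 150 154 164  40  18  23  22  26  28  23  25  25  19
[... 426 characters left out ...]
8  27  30  23  20  28  28  24  30  44  46  42  45  57  48  52]
 [194 197 199 211 131  21  29  20  24  29  18  31  30  35  28  38  45  46  47  54  53  51]
 [163 175 189 217 246  49  19  20  21  19  20  31  21  30  61  45  47  47  45  44  50  52]
 [189 211 235 237 246  84  29  35  23  20  30  21  30  87  85  28  19  42  45  53  41  53]
 [236 234 234 235 240 189 107 111  56  55  78  90 113 130  51  12  29  26  44  45  43  41]
 [233 231 232 233 236 241 168 138 137 145 143 136 154 150  31  16  26  25  19  43  38  44]
 [230 231 230 233 233 237 244 149 125 129 137 135 143 173  38  25  17  23  22  52  42  46]
 [233 232 231 232 233 235 239 146 128 138 137 132 125 115  27  19  26  22  25  48  48  49]]
```

View pics/s5.png

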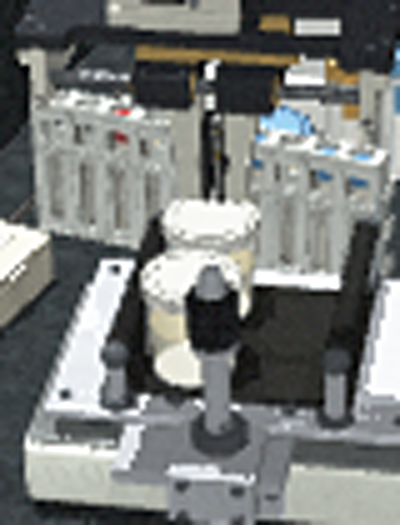

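The pin is in the hole but leans: the button at crop (210,280) has shifted about 1.2 px toward +x. That means the hole is still about 2 mm short, so I'll nudge the table a little further.

Request:
apply_moves:
  targets:
    - {"dp": [-0.0356,-0.1425,0],"yaw": 0}
    - {"dp": [-0.0356,-0.1425,0],"yaw": 0}
    - {"dp": [-0.0356,-0.1425,0],"yaw": 0}
    - {"dp": [-0.0356,-0.1425,0],"yaw": 0}
    - {"dp": [-0.0356,-0.1425,0],"yaw": 0}
    - {"dp": [-0.0356,-0.1425,-0.04],"yaw": 0}
    - {"dp": [-0.0356,-0.1425,-0.08],"yaw": 0}
    - {"dp": [-0.0356,-0.1425,-0.115],"yaw": 0}
    - {"dp": [-0.0356,-0.1425,-0.135],"yaw": 0}
    - {"dp": [-0.0356,-0.1425,-0.1445],"yaw": 0}
    - {"dp": [-0.0356,-0.1425,-0.1445],"yaw": 0}
    - {"dp": [-0.0356,-0.1425,-0.1445],"yaw": 0}
  grip: -0.2

```text
time_s: 14.95
tcp_pos: [0.5099, -0.0925, 0.1268]
eef_rot: [-180.0, -0.0, -79.2]
contact_force: [0.4, 0.2, 0.2]
gripper_width: 0.0522
gripper_force: 0.0
```

Request:
apply_moves:
  targets:
    - {"dp": [0,0,0],"yaw": 0}
    - {"dp": [0,0,0],"yaw": 0}
    - {"dp": [0,0,0],"yaw": 0}
    - {"dp": [0,0,0],"yaw": 0}
    - {"dp": [0,0,0],"yaw": 0}
    - {"dp": [0,0,0],"yaw": 0}
    - {"dp": [0,0,0],"yaw": 0}
  grip: 1
  squeeze: 4

```text
time_s: 15.53
tcp_pos: [0.5092, -0.0924, 0.1263]
eef_rot: [-180.0, -0.0, -79.2]
contact_force: [-0.2, 1.2, 2.0]
gripper_width: 0.0157
gripper_force: 4.0
```

```bash
cat > bt.py <<'E'
import numpy as np,cv2
from plant import cams,get_state
s=cams.capture('side'); g=cv2.cvtColor(s['image'],cv2.COLOR_RGB2GRAY).astype(int)
for a in (178,182,185): # handle dark columns
    r=g[a,285:312]; k=np.nonzero(r<60)[0]+285; print(a,k.min(),k.max(),r[5:22])
print(g[166:196,298]); print(get_state()['contact_force'])
E
python3 bt.py
```

```text
178 293 311 [255 255 186  37 229 163 145 144 138 124  93  24  73 210 161  68  18]
182 293 311 [182 181  74  14  28  28  34  25   1  28  27  22  69 249 131  31  30]
185 293 311 [205 219  85  21  17  30  29  22  26  25  23  14  31  30  29  21  33]
[145 145 176 172 179 188 254 229 226 128 127 129 138 201  36  20   1  20
  19  26  22  23  24  30  75 141 134 140 137 140]
[-1.45024852 -0.13943865  3.17566349]
```

Request:
apply_moves:
  targets:
    - {"dp": [0.0004,0.0001,0],"yaw": 0}
    - {"dp": [0.0008,0.0002,0],"yaw": 0}
    - {"dp": [0.0012,0.0002,0],"yaw": 0}

```text
time_s: 15.83
tcp_pos: [0.5104, -0.0922, 0.1263]
eef_rot: [180.0, -0.0, -79.2]
contact_force: [-2.1, 0.3, 5.3]
gripper_width: 0.0158
gripper_force: 4.0
```

```bash
python3 bt.py
```

```text
178 293 311 [255 255 184  34 227 162 148 144 140 125  94  31  82 208 145  32  19]
182 293 311 [187 192  76  16  27  22  35  27  15  26  29  29  72 225  74  23  27]
185 293 311 [207 221  84  17  22  33  27  29  27  24  33  27  25  28  29  21  29]
[146 148 169 159 174 147 237 230 227 125 126 131 140 204  31  16  15  18
  24  27  21  23  23  23  79 144 140 137 138 142]
[-2.81826696  1.19151223  6.53144313]
```

Request:
apply_moves:
  targets:
    - {"dp": [0.0004,0.0001,0],"yaw": 0}
    - {"dp": [0.0008,0.0002,0],"yaw": 0}

```text
time_s: 16.05
tcp_pos: [0.5112, -0.092, 0.1262]
eef_rot: [180.0, -0.0, -79.2]
contact_force: [-3.1, 0.4, 5.7]
gripper_width: 0.0158
gripper_force: 4.0
```

```bash
python3 bt.py
```

```text
178 293 311 [255 255 251  49 215 162 144 144 140 119 118  34 108 189 100  24  22]
182 293 311 [186 194  72  23  17  25  33  27  19  27  26  26  27 183  55  19  21]
185 293 311 [210 220 122  20  30  31  30  20  21  26  29  13  28  23  22  23  27]
[147 151 162 154 155 148 238 236 228 125 129 131 140 204  30  20  19  17
  18  21  19  14  32  25  78 143 132 135 139 140]
[-2.64564726  0.68218285  5.24245809]
```

Request:
apply_moves:
  targets:
    - {"dp": [-0.0004,-0.0001,0],"yaw": 0}
    - {"dp": [-0.0008,-0.0002,0],"yaw": 0}
    - {"dp": [-0.0008,-0.0002,0],"yaw": 0}

```text
time_s: 16.35
tcp_pos: [0.5113, -0.092, 0.1263]
eef_rot: [-179.9, -0.0, -79.2]
contact_force: [0.9, 0.4, 3.2]
gripper_width: 0.0157
gripper_force: 4.0
```

Request:
apply_moves:
  targets:
    - {"dp": [0,0,0],"yaw": 0}
    - {"dp": [0,0,0],"yaw": 0}
    - {"dp": [0,0,0],"yaw": 0}
    - {"dp": [0,0,0],"yaw": 0}
    - {"dp": [0,0,0],"yaw": 0}
    - {"dp": [0,0,0],"yaw": 0}
  grip: -0.2

```text
time_s: 16.85
tcp_pos: [0.5104, -0.0922, 0.126]
eef_rot: [180.0, 0.0, -79.2]
contact_force: [-0.7, -0.4, -0.4]
gripper_width: 0.0493
gripper_force: 0.0
```

```bash
python3 bt.py
```

```text
178 293 311 [255 255 242  45 117 181 164 150 142 124 157  33 112 191 100  23  27]
182 293 311 [186 187 111  24  19  31  23  19  25  29  22  25  23 122  38  24  28]
185 293 311 [207 218 119  24  21  29  28  17  31  27  30  23  31  26  20  27  25]
[145 147 150 152 167 160 238 226 229 160 131 136 142 213  37  22  25  27
  28  31  23  28  23  34  81 144 135 139 142 141]
[ 0.28520413 -0.23005127 -0.42146244]
```

Request:
apply_moves:
  targets:
    - {"dp": [0,0,0.02],"yaw": 0}
    - {"dp": [0,0,0.05],"yaw": 0}
    - {"dp": [0,0,0.09],"yaw": 0}
    - {"dp": [0,0,0.125],"yaw": 0}
    - {"dp": [0,0,0.125],"yaw": 0}
    - {"dp": [0.0342,0.1421,0.125],"yaw": 0}
    - {"dp": [0.0342,0.1421,0.125],"yaw": 0}
    - {"dp": [0.0342,0.1421,0.125],"yaw": 0}
    - {"dp": [0.0342,0.1421,0.125],"yaw": 0}
    - {"dp": [0.0342,0.1421,0.125],"yaw": 0}
    - {"dp": [0.0342,0.1421,0.125],"yaw": 0}
    - {"dp": [0.0342,0.1421,0.115],"yaw": 0}
    - {"dp": [0.0342,0.1421,0.107],"yaw": 0}
    - {"dp": [0.0342,0.1421,0.107],"yaw": 0}
  grip: 1
  squeeze: 10

```text
time_s: 18.07
tcp_pos: [0.5432, 0.0488, 0.2307]
eef_rot: [179.8, -0.0, -79.3]
contact_force: [-0.0, 0.1, 0.0]
gripper_width: 0.0004
gripper_force: 0.0
```

```bash
python3 bt.py; python3 - <<'E'
from plant import cams,get_state
from h import *
import cv2
s=cams.capture('side'); cv2.imwrite('pics/s6.png',crop(s,265,130,70,90,6)); print(get_state()['tcp_pos'])
E
```

```text
178 293 311 [247 254 220  29  63 125 130 143 139 127 106  13 103 192 102  25  28]
182 293 311 [177 178  99  15  29  32  20  17  24  21  26  20  22 118  47  25  21]
185 293 311 [207 216 115  22  15  29  26  22  29  31  27  31  24  22  26  29  43]
[ 27  28  24  21  24  16  29 105 124 142 133 137 139 151  18  19  24  26
  29  29  31  27  24  36  78 140 133 137 136 142]
[-0.6622321   0.11727945  0.9251645 ]
[0.54420742 0.04896197 0.23242668]
```

View pics/s6.png

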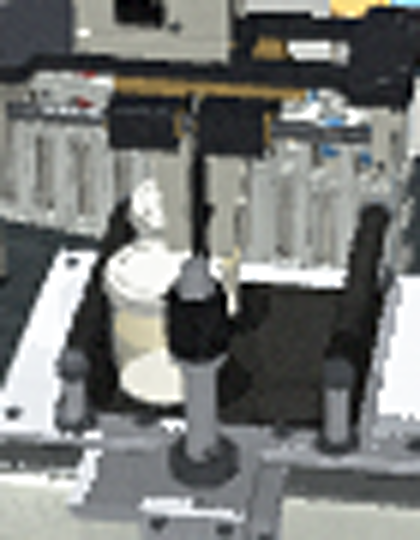

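Request:
apply_moves:
  targets:
    - {"dp": [0,0.001,-0.002],"yaw": 0}
    - {"dp": [0,0.001,-0.004],"yaw": 0}
    - {"dp": [0,0.001,-0.006],"yaw": 0}
    - {"dp": [0,0.001,-0.008],"yaw": 0}
    - {"dp": [0,0.001,-0.01],"yaw": 0}
    - {"dp": [0,0.001,-0.011],"yaw": 0}
    - {"dp": [0,0.001,-0.012],"yaw": 0}

```text
time_s: 18.75
tcp_pos: [0.5451, 0.051, 0.2215]
eef_rot: [-179.9, -0.0, -79.2]
contact_force: [0.3, -0.4, 3.6]
gripper_width: 0.0006
gripper_force: 2.1
```

Request:
apply_moves:
  targets:
    - {"dp": [0,-0.0005,-0.001],"yaw": 0}
    - {"dp": [0,-0.0005,-0.002],"yaw": 0}
    - {"dp": [0,-0.0005,-0.003],"yaw": 0}
    - {"dp": [0,-0.0005,-0.004],"yaw": 0}
    - {"dp": [0,-0.0005,-0.005],"yaw": 0}
    - {"dp": [0,-0.0005,-0.006],"yaw": 0}

```text
time_s: 19.25
tcp_pos: [0.5446, 0.0505, 0.215]
eef_rot: [180.0, 0.0, -79.2]
contact_force: [1.1, 0.1, 0.1]
gripper_width: 0.0002
gripper_force: 0.0
```

Request:
apply_moves:
  targets:
    - {"dp": [0,0,-0.001],"yaw": 0}
    - {"dp": [0,0,-0.002],"yaw": 0}
    - {"dp": [0,0,-0.003],"yaw": 0}
    - {"dp": [0,0,-0.004],"yaw": 0}
    - {"dp": [0,0,-0.005],"yaw": 0}
    - {"dp": [0,0,-0.006],"yaw": 0}
    - {"dp": [0,0,-0.007],"yaw": 0}
    - {"dp": [0,0,-0.008],"yaw": 0}

```text
time_s: 19.92
tcp_pos: [0.5447, 0.0505, 0.2071]
eef_rot: [-180.0, -0.0, -79.2]
contact_force: [-0.2, 0.8, 1.4]
gripper_width: 0.0005
gripper_force: 0.6
```

```bash
python3 bt.py
```

```text
178 297 311 [247 253 162 162 163 174  87  25  22 133 166 163 164 142  97  32  29]
182 293 311 [170 175 182  56  18 113 115 137 138 133 137  75  19  91  41  26  28]
185 293 311 [207 209 224  46  23  23  22  21  26  25  20  27  18  28  14  29  41]
[ 12  24  16  19  25  28  25  33  30  24  23  15  22  20  42 150 138 110
  17  26  22  27  26  28  29  23  28  34 117 145]
[-0.7369608   0.10692265 -1.36458274]
```

Request:
apply_moves:
  targets:
    - {"dp": [0,0,-0.001],"yaw": 0}
    - {"dp": [0,0,-0.002],"yaw": 0}
    - {"dp": [0,0,-0.003],"yaw": 0}
    - {"dp": [0,0,-0.004],"yaw": 0}
    - {"dp": [0,0,-0.005],"yaw": 0}
    - {"dp": [0,0,-0.006],"yaw": 0}
    - {"dp": [0,0,-0.007],"yaw": 0}
    - {"dp": [0,0,-0.008],"yaw": 0}
    - {"dp": [0,0,-0.009],"yaw": 0}
    - {"dp": [0,0,-0.01],"yaw": 0}

```text
time_s: 20.8
tcp_pos: [0.5448, 0.0505, 0.1971]
eef_rot: [-180.0, -0.0, -79.2]
contact_force: [0.5, -0.1, 1.1]
gripper_width: 0.0004
gripper_force: 0.4
```

Request:
apply_moves:
  targets:
    - {"dp": [0,0,-0.001],"yaw": 0}
    - {"dp": [0,0,-0.002],"yaw": 0}
    - {"dp": [0,0,-0.003],"yaw": 0}
    - {"dp": [0,0,-0.004],"yaw": 0}
    - {"dp": [0,0,-0.005],"yaw": 0}
    - {"dp": [0,0,-0.006],"yaw": 0}
    - {"dp": [0,0,-0.007],"yaw": 0}
    - {"dp": [0,0,-0.008],"yaw": 0}

```text
time_s: 21.47
tcp_pos: [0.5446, 0.0504, 0.1889]
eef_rot: [180.0, -0.0, -79.2]
contact_force: [0.3, 0.4, 0.9]
gripper_width: 0.0004
gripper_force: 0.4
```

```bash
python3 bt.py
```

```text
178 297 311 [248 196 159 166 166 150  86  26  30  17 155 164 163 172  99  33  30]
182 297 311 [177 171 163 162 162 169 105  21  22 135 166 163 168 166  97  27  22]
185 297 311 [206 211 198 158 160 166  91  30  31  95 155 160 161 129  26  15  46]
[ 38  38  29  28  23  23  25  22  21  25  27  23  30  28  27  25  22  18
  22  31 118 138 122  77  21  26  22  23  32  25]
[ 0.06092727 -0.12391633 -0.35715818]
```

Request:
apply_moves:
  targets:
    - {"dp": [0,0,-0.001],"yaw": 0}
    - {"dp": [0,0,-0.002],"yaw": 0}
    - {"dp": [0,0,-0.003],"yaw": 0}
    - {"dp": [0,0,-0.004],"yaw": 0}
    - {"dp": [0,0,-0.005],"yaw": 0}
    - {"dp": [0,0,-0.006],"yaw": 0}

```text
time_s: 22.02
tcp_pos: [0.5449, 0.0505, 0.1833]
eef_rot: [-180.0, -0.0, -79.2]
contact_force: [-0.8, -0.7, 3.3]
gripper_width: 0.0003
gripper_force: 1.8
```

Request:
apply_moves:
  targets:
    - {"dp": [0,0,-0.001],"yaw": 0}
    - {"dp": [0,0,-0.002],"yaw": 0}
    - {"dp": [0,0,-0.003],"yaw": 0}
    - {"dp": [0,0,-0.004],"yaw": 0}
    - {"dp": [0,0,-0.005],"yaw": 0}
    - {"dp": [0,0,-0.006],"yaw": 0}

```text
time_s: 22.52
tcp_pos: [0.5444, 0.0504, 0.1766]
eef_rot: [180.0, 0.0, -79.2]
contact_force: [-0.4, 1.5, -0.3]
gripper_width: 0.0005
gripper_force: 0.0
```

Request:
apply_moves:
  targets:
    - {"dp": [0,0,-0.001],"yaw": 0}
    - {"dp": [0,0,-0.002],"yaw": 0}
    - {"dp": [0,0,-0.003],"yaw": 0}
    - {"dp": [0,0,-0.004],"yaw": 0}
    - {"dp": [0,0,-0.005],"yaw": 0}
    - {"dp": [0,0,-0.006],"yaw": 0}

```text
time_s: 23.02
tcp_pos: [0.5447, 0.0505, 0.171]
eef_rot: [-180.0, -0.0, -79.2]
contact_force: [0.6, 0.2, 2.2]
gripper_width: 0.0005
gripper_force: 1.1
```

```bash
python3 bt.py; python3 - <<'E'
from plant import cams,get_state
from h import *
import cv2
s=cams.capture('side'); cv2.imwrite('pics/s7.png',crop(s,265,130,70,90,6)); print(get_state()['tcp_pos'])
E
```

```text
178 297 311 [212 160 162 163 164 171  89  25  21 133 167 167 161 165 173  96  33]
182 297 311 [177 163 162 161 167 171  95  28  25  91 169 165 163 169 120  26  19]
185 297 311 [209 211 201 164 164 158  87  32  26  49 147 170 163 168 153  32  43]
[ 95  36  37  33  40  37  36  34  36  25  23  28  21  22  26  22  25  32
  31  26  23  22  21   9  33  94 144 139 138 107]
[-1.13236396  0.33408292  1.64027665]
[0.54475355 0.0504825  0.17113576]
```

View pics/s7.png

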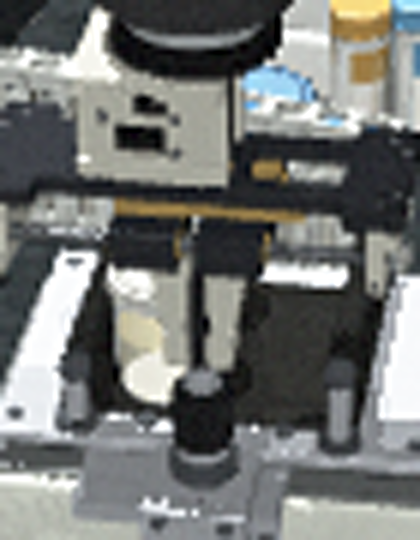

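The pin is nearly home: the handle is just above the bush, and the fingertips are on the button at crop (205,380). From here I'll use small steps and watch the force.

Request:
apply_moves:
  targets:
    - {"dp": [0,0,-0.001],"yaw": 0}
    - {"dp": [0,0,-0.002],"yaw": 0}
    - {"dp": [0,0,-0.003],"yaw": 0}
    - {"dp": [0,0,-0.004],"yaw": 0}
    - {"dp": [0,0,-0.004],"yaw": 0}

```text
time_s: 23.53
tcp_pos: [0.5448, 0.0505, 0.1671]
eef_rot: [-180.0, -0.0, -79.2]
contact_force: [-1.0, 0.1, 3.5]
gripper_width: 0.0003
gripper_force: 1.9
```

Request:
apply_moves:
  targets:
    - {"dp": [0,0,-0.0007],"yaw": 0}
    - {"dp": [0,0,-0.0014],"yaw": 0}
    - {"dp": [0,0,-0.002],"yaw": 0}
    - {"dp": [0,0,-0.002],"yaw": 0}

```text
time_s: 23.87
tcp_pos: [0.5448, 0.0505, 0.1651]
eef_rot: [-180.0, -0.0, -79.2]
contact_force: [0.2, -0.3, 4.6]
gripper_width: 0.0004
gripper_force: 2.4
```

Request:
apply_moves:
  targets:
    - {"dp": [0,0,-0.0005],"yaw": 0}
    - {"dp": [0,0,-0.001],"yaw": 0}
    - {"dp": [0,0,-0.001],"yaw": 0}

```text
time_s: 24.12
tcp_pos: [0.5448, 0.0505, 0.1642]
eef_rot: [-180.0, -0.0, -79.2]
contact_force: [-0.4, -0.0, 4.8]
gripper_width: 0.0004
gripper_force: 2.7
```

Request:
apply_moves:
  targets:
    - {"dp": [0,0,-0.0005],"yaw": 0}
    - {"dp": [0,0,-0.001],"yaw": 0}
    - {"dp": [0,0,-0.0015],"yaw": 0}
    - {"dp": [0,0,-0.0015],"yaw": 0}

```text
time_s: 24.45
tcp_pos: [0.5451, 0.0505, 0.1632]
eef_rot: [-179.9, -0.0, -79.2]
contact_force: [-1.3, 0.8, 8.4]
gripper_width: 0.0007
gripper_force: 4.1
```

Request:
apply_moves:
  targets:
    - {"dp": [0,0,-0.0004],"yaw": 0}
    - {"dp": [0,0,-0.0004],"yaw": 0}

```text
time_s: 24.62
tcp_pos: [0.5453, 0.0505, 0.1632]
eef_rot: [-179.9, -0.0, -79.2]
contact_force: [-1.6, 0.3, 9.7]
gripper_width: 0.0005
gripper_force: 5.1
```

Request:
apply_moves:
  targets:
    - {"dp": [0,0,0.002],"yaw": 0}
    - {"dp": [0,0,0.006],"yaw": 0}
    - {"dp": [0,0,0.012],"yaw": 0}
    - {"dp": [0,0,0.03],"yaw": 0}
    - {"dp": [0,0,0.05],"yaw": 0}
    - {"dp": [0,0,0.06],"yaw": 0}
    - {"dp": [0,0,0.06],"yaw": 0}
    - {"dp": [0,0,0.06],"yaw": 0}

```text
time_s: 25.28
tcp_pos: [0.5444, 0.0506, 0.2221]
eef_rot: [-180.0, 0.0, -79.2]
contact_force: [-0.2, -0.1, -0.3]
gripper_width: 0.0003
gripper_force: 0.0
```

```bash
python3 bt.py; python3 - <<'E'
from plant import cams,get_state
from h import *
import cv2,numpy as np
s=cams.capture('side'); cv2.imwrite('pics/s8.png',crop(s,265,130,70,90,6)); print(get_state()['tcp_pos'])
for z in (.149,.141,.135,.102): print(z,proj(s,np.array([.5446,.0499,z])))
print(cv2.cvtColor(s['image'],cv2.COLOR_RGB2GRAY)[182:216,298])
E
```

```text
178 305 311 [246 248 250 247 250 249 242 189 140 243 178 143 161 202 142  35  27]
182 305 311 [175 166 179 162 164 166 132 179 171 210 205 190 222 216  66  21  24]
185 302 311 [204 209 209 213 213 211 207 209 207 197 200 142  23  26  28  28  49]
[ 26  29  31  30  25  18  20  24  16  55 231 252 140 196 139 151 171 211
 213 207 206 191 159 119 129 145 143 140 139 110]
[-0.59274307 -0.14495024 -1.49726812]
[0.54393665 0.05032412 0.22105675]
0.149 (np.float64(298.9081028796772), np.float64(189.3518773692842))
0.141 (np.float64(298.9501193244241), np.float64(191.72230747086383))
0.135 (np.float64(298.981453446249), np.float64(193.4900759250428))
0.102 (np.float64(299.151111815502), np.float64(203.06164505434273))
[170 217 211 203 205 190 157 120 127 146 140 142 137 109  20  28  14  18
  22  27  27  21  22  44 157  93  59  60  68  98 127  89 127 236]
```

View pics/s8.png

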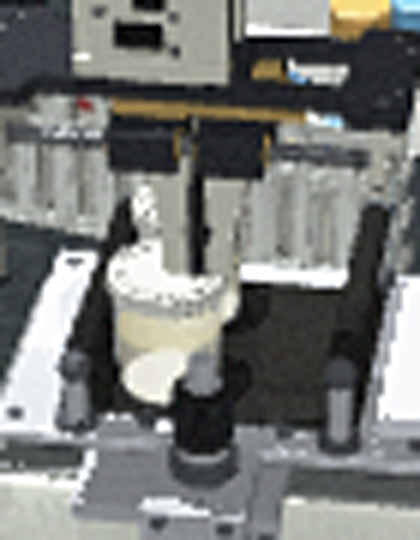

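The pin is home with its button out: the top shows at row 189, as predicted. Now I'll grip the handle for the pull test.

Request:
apply_moves:
  targets:
    - {"dp": [0.0005,-0.0005,0],"yaw": 0}
    - {"dp": [0.0005,-0.0005,0],"yaw": 0}
    - {"dp": [0.0005,-0.0005,0],"yaw": 0}
    - {"dp": [0.0005,-0.0005,0],"yaw": 0}
    - {"dp": [0.0005,-0.0005,0],"yaw": 0}
    - {"dp": [0.0005,-0.0005,0],"yaw": 0}
  grip: 0.1

```text
time_s: 25.88
tcp_pos: [0.5451, 0.05, 0.2221]
eef_rot: [180.0, -0.0, -79.2]
contact_force: [-0.0, 0.4, -0.8]
gripper_width: 0.0344
gripper_force: 0.0
```

Request:
apply_moves:
  targets:
    - {"dp": [0,0,-0.03],"yaw": 0}
    - {"dp": [0,0,-0.06],"yaw": 0}
    - {"dp": [0,0,-0.08],"yaw": 0}
    - {"dp": [0,0,-0.09],"yaw": 0}
    - {"dp": [0,0,-0.094],"yaw": 0}
    - {"dp": [0,0,-0.094],"yaw": 0}

```text
time_s: 26.38
tcp_pos: [0.5452, 0.0499, 0.1279]
eef_rot: [179.9, -0.0, -79.2]
contact_force: [0.5, -0.3, 0.3]
gripper_width: 0.0394
gripper_force: 0.0
```

Request:
apply_moves:
  targets:
    - {"dp": [0,0,0],"yaw": 0}
    - {"dp": [0,0,0],"yaw": 0}
    - {"dp": [0,0,0],"yaw": 0}
    - {"dp": [0,0,0],"yaw": 0}
    - {"dp": [0,0,0],"yaw": 0}
    - {"dp": [0,0,0],"yaw": 0}
  grip: 1
  squeeze: 15

```text
time_s: 26.88
tcp_pos: [0.5456, 0.0501, 0.1295]
eef_rot: [-179.9, 0.0, -79.2]
contact_force: [-2.0, 0.5, 6.7]
gripper_width: 0.0275
gripper_force: 15.0
```

Request:
apply_moves:
  targets:
    - {"dp": [0,0,0.0005],"yaw": 0}
    - {"dp": [0,0,0.001],"yaw": 0}
    - {"dp": [0,0,0.0015],"yaw": 0}
    - {"dp": [0,0,0.002],"yaw": 0}

```text
time_s: 27.22
tcp_pos: [0.5449, 0.0499, 0.1299]
eef_rot: [180.0, 0.0, -79.2]
contact_force: [0.2, -0.3, -2.9]
gripper_width: 0.0274
gripper_force: 15.0
```

Request:
apply_moves:
  targets:
    - {"dp": [0,0,0.0004],"yaw": 0}
    - {"dp": [0,0,0.0008],"yaw": 0}
    - {"dp": [0,0,0.0008],"yaw": 0}

```text
time_s: 27.47
tcp_pos: [0.5451, 0.0499, 0.1309]
eef_rot: [180.0, -0.0, -79.2]
contact_force: [0.2, 0.2, -2.2]
gripper_width: 0.0277
gripper_force: 15.0
```

Request:
apply_moves:
  targets:
    - {"dp": [0,0,0.0004],"yaw": 0}
    - {"dp": [0,0,0.0008],"yaw": 0}
    - {"dp": [0,0,0.0008],"yaw": 0}

```text
time_s: 27.72
tcp_pos: [0.545, 0.0499, 0.1316]
eef_rot: [180.0, 0.0, -79.2]
contact_force: [1.1, 0.1, -2.9]
gripper_width: 0.0278
gripper_force: 15.0
```

Request:
apply_moves:
  targets:
    - {"dp": [0,0,0.0004],"yaw": 0}
    - {"dp": [0,0,0.0006],"yaw": 0}
    - {"dp": [0,0,0.0006],"yaw": 0}

```text
time_s: 27.97
tcp_pos: [0.5449, 0.0499, 0.1318]
eef_rot: [180.0, 0.0, -79.2]
contact_force: [1.2, 0.5, -8.7]
gripper_width: 0.0274
gripper_force: 15.0
```

Request:
apply_moves:
  targets:
    - {"dp": [0,0,0.0001],"yaw": 0}
    - {"dp": [0,0,0.0001],"yaw": 0}
    - {"dp": [0,0,0.0001],"yaw": 0}

```text
time_s: 28.22
tcp_pos: [0.5448, 0.0499, 0.132]
eef_rot: [179.9, 0.0, -79.2]
contact_force: [1.4, 0.8, -13.8]
gripper_width: 0.0277
gripper_force: 15.0
```

Request:
apply_moves:
  targets:
    - {"dp": [0,0,-0.001],"yaw": 0}
    - {"dp": [0,0,-0.002],"yaw": 0}
    - {"dp": [0,0,-0.003],"yaw": 0}
    - {"dp": [0,0,-0.0035],"yaw": 0}
    - {"dp": [0,0,-0.0035],"yaw": 0}

```text
time_s: 28.63
tcp_pos: [0.5456, 0.05, 0.1296]
eef_rot: [-179.9, -0.0, -79.2]
contact_force: [-0.0, 0.1, -1.6]
gripper_width: 0.0277
gripper_force: 15.0
```

Request:
apply_moves:
  targets:
    - {"dp": [0,0,0],"yaw": 0}
    - {"dp": [0,0,0],"yaw": 0}
    - {"dp": [0,0,0],"yaw": 0}
    - {"dp": [0,0,0],"yaw": 0}
  grip: 0.1

```text
time_s: 28.97
tcp_pos: [0.5453, 0.05, 0.1292]
eef_rot: [-180.0, 0.0, -79.2]
contact_force: [-0.2, 0.2, -0.4]
gripper_width: 0.0388
gripper_force: 0.0
```

Request:
apply_moves:
  targets:
    - {"dp": [0,0,0],"yaw": 0}
    - {"dp": [0,0,0.02],"yaw": 0}
    - {"dp": [0,0,0.05],"yaw": 0}
    - {"dp": [0,0,0.08],"yaw": 0}
    - {"dp": [0,0,0.11],"yaw": 0}
    - {"dp": [0,0,0.11],"yaw": 0}
    - {"dp": [0,0,0.11],"yaw": 0}

```text
time_s: 29.55
tcp_pos: [0.5461, 0.0503, 0.241]
eef_rot: [-179.8, 0.1, -79.2]
contact_force: [-0.4, 0.4, -0.9]
gripper_width: 0.0397
gripper_force: 0.0
```

```bash
python3 - <<'E'
from plant import cams,get_state
from h import *
import cv2
s=cams.capture('side'); print(get_state()['tcp_pos'])
g=cv2.cvtColor(s['image'],cv2.COLOR_RGB2GRAY).astype(int)
print(g[182:216,298]); print(g[198,288:310])
E
```

```text
[0.54518507 0.05008108 0.23939881]
[170 212 213 205 203 191 157 119 125 141 136 140 136 119  26  17  27  16
  23  29  16  21  14  42 155  91  61  63  67 100 128  88 128 236]
[46 58 54 35 37 15 23 23 26 27 27 21 23 34 25 33 44 43 49 50 51 44]
```

The pin's profile in the image is the same as before the pull, so it is home, locked and released. Handing in.

```bash
python3 -c "
from plant import r
print(r.close_job())"
```

```text
the job is handed in; nothing more can be done
None
```

I locked the shaker table with the ball-lock pin, which sits fully home with its button out and held a light upward pull (about 14 N at the wrist); I then let go of it and handed the job in at about 30 s, but the hand-in call returned no verdict.

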